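Zero the balance meter of a bench ioniser with the tuning tool

ROBOT

A 6-joint arm with a two-finger parallel gripper is mounted at the origin on the work surface. World frame = base frame: x ahead of the robot, y to its left, z up, the work surface at z = 0. Lengths are in mm, angles in degrees, forces in N, time in s.
With the tool pointing down it reaches from about 350 to 850 mm from the base axis. Payload 8.1 kg.
Tool frame: the origin (TCP) lies midway between the tips of the shut fingers; the grasp point (between the pads) lies 19 mm behind it; y points along the fingers, x is the direction in which the jaws open and shut, and the axes are right-handed (so a half turn about y gives the same grasp; the last joint's range is limited). The gripper opens to 85 mm and grips with 20 to 120 N. Pads are 22 mm wide; open, the fingers measure 114 mm over their backs; the gripper's body (76 mm by 85 mm) begins 54 mm behind the grasp point. The pads swing forward as they close: fully open they stand 13 mm farther back than shut.
Start: joints at [69.649, 7.471, 85.268, -0, 87.261, -4.893], TCP at [159.901, 578.305, 231.292] pointing down, gripper open.
Joint ranges: [-169.43, 169.43], [-51.17, 129.36], [1.28, 143.12], [-76.62, 256.62], [0, 156.53], [-152.29, 152.29]. Speed limits (degrees/s): [136.94, 136.94, 159.86, 180, 180, 180].

INTERFACE

Orientations are given as [roll, pitch, yaw] about the fixed x, y, z axes, in that order (R = Rz(yaw) Ry(pitch) Rx(roll)).
In Python, from bench import r gives the robot as it stands.
- The arm moves only by the tool move_arm, never from a script. Its arguments are lists of equal length, an entry for each row: "linear": the shift along the tool's x, y, z normalised to -1 to 1, where 1 is 300 mm, a list of three; "twist": the turn, a rotation vector about the tool's x, y, z normalised to -1 to 1, where 1 is pi/2 rad, a list of three; "hand": the opening, from -1 (shut) to 1 (fully open). A call has 1 to 12 rows; each row is the pose to reach, as a shift and turn from the pose measured when the call began, along the tool's axes at that moment; what a row does not reach only later rows make up. A row lasts 1/12 s, in which the tool goes at most 41.7 mm and 7.16 degrees, less where a joint would pass 70% of its speed; a pose out of reach is approached as far as the arm can. A call with a number of a shift or a turn outside -1 to 1 is refused whole. A call with a gripper value outside its range is refused whole. The fingers move at their own pace and stop on an object; "force" is the grip in N (left out, the last holds). Time passes only in rows, so rows that repeat a pose let the fingers close. It gives the time, the measured TCP pose, the force and the opening at its end, in the units of the state.
- r.sense(): the state, without advancing time (a new reading comes with each control period).
- r.snapshot(name): name is "scene" or "top" or "wrist"; returns a dict with "frame" (400x640x3 uint8, red, green, blue), "range_z" (400x640 float32, mm along the optical axis (not along the pixel's ray), 0 where there is no reading), "intrinsics" (3x3 intrinsics, pixels), "R" (3x3) and "t" (3): a world point X has camera coordinates R X + t; the wrist camera has in their place "hand_eye" (4x4, takes a point from camera to tool coordinates, whose origin is the TCP and whose axes are the tool frame's). Camera axes: x right, y down, z forward; pixel columns grow to the right and rows downward; lengths in mm; the calibration is good to about 2 mm. A picture is of the moment at which its call begins: read the wrist's pose just before it.
- r.hand_in(): hands the job in, once; it reports no verdict.
The state is a dict: "time": time; "joint_pos": joint angles; "qd": joint speeds; "joint_efforts": joint torques, N m; "tool_pos": TCP position; "tcp_rot": TCP orientation; "ft_force": force on the tool from outside, world axes, zero at the start; "wrist_torque": the same for the moment, N m; "finger_gap": finger opening in mm.
Only numpy, scipy, OpenCV 4.12 (cv2) and the standard library are available. Lean on these libraries where they do the work, as an engineer would, in place of code of your own. Each camera call takes 0.05 s, during which the arm holds its last target. There are 200 camera calls.

TASK

Take the plastic tuning tool from its stand, seat its blade in the slotted trimmer on top of the ioniser and gently turn the trimmer clockwise until the meter's needle stands on the broad middle mark. Then put the tool back upright in its own hole in the stand and let go. Never press or twist the trimmer hard, and leave the hex stud and everything else on the bench alone.

Things in the scene. Friction and masses are not known exactly. Their poses are not given: they have to be found in the camera images.
- tuner_handle (a point): White plastic tuning tool, 124 mm long, 40 g, hanging upright in the tool stand, blade down. This point is the centre of its flat-sided handle: 22 mm along x (the blade's width direction), 14 mm along y (grip across these flats), 50 mm tall. z points up, away from the blade.
- tuner_tip (a point): Middle of the blade's lower edge, 99 mm straight below tuner_handle. The flat blade is 13 mm wide (along x), 2.4 mm thick (along y) and 9 mm long.
- trimmer (a point): The slotted trimmer on top of the ioniser: a white plastic rotor 25 mm across in a black round collar (27 mm inner, 39 mm outer diameter). This point: centre of the unpressed rotor's face; the collar's rim is 6 mm higher. A slot 4.4 mm wide, 5 mm deep runs right across the face; its direction is not given: anywhere within 0.8 rad of this point's x axis (look, or feel for it). z up.
- needle (a joint): Needle of the balance meter, 78 mm long, pivoted at the meter point: its angle (rad) counter-clockwise from the middle mark seen from above; 0 is the middle mark. The rotor drives it: turning the rotor clockwise seen from above by 1 rad moves the needle by -0.5 rad. It always starts well to the counter-clockwise side (0.3 to 0.65).
- meter (a point): Pivot of the needle, under a clear window on the ioniser's top. The pale dial is 126 mm by 146 mm; x points from the pivot along the middle mark, which is a broad grey bar 9 mm wide and 24 mm long (the other marks are thin), ending 98 mm from the pivot.
- ioniser: Fixed white benchtop ioniser, 160 mm (x) by 300 mm (y) by 90 mm high, origin at the middle of its underside; meter on the +y half of its top, two black collars on the -y end of its top.
- stud (a point): The other collar, same size and black, with a steel hexagon stud in place of a slot: a different adjuster, to be left alone. This point is the top of the stud. Which of the two places holds the trimmer varies.
- stand_hole (a point): Centre of the tuning tool's hole, on the top face of the fixed grey tool stand (150 mm along x by 60 mm by 85 mm high). The hole is round, 17 mm wide, straight through; the tool hangs in it by its flange. The other hole, 84 mm away along +x, holds the nut driver.
- tuner: The tuning tool again; origin at the tip of the blade, z up along the tool. From the tip up: blade 9 mm, round shank 10 mm thick up to 70 mm, round flange 26 mm across from 70 to 74 mm, handle from 74 to 124 mm.
- trimmer_seat: The trimmer's collar, fixed; origin 10 mm below the trimmer point. The rotor in it turns against light friction (0.03 N m), 3 rad between stops, and stays where left. It is sprung: pressed, it sinks at most 3 mm (1.5 N at first, 5 N at the bottom), then is rigid and fragile (15 N cracks it); when a blade on its face comes over the slot, it springs back up around the blade.
- hex_stud: The hex stud with its collar; origin at the middle of its underside.
- nut_driver_handle (a point): Nut driver with a round black handle (22 mm across, 45 mm tall), hanging in the stand's other hole; a bystander. This point is the middle of the handle.
- blue_tote: Blue open tote, 240 x 180 x 110 mm, bystander.
- clip_tray: Clear shallow tray, 140 x 100 x 30 mm, bystander.
- carton: Small carton, 120 x 90 x 70 mm, bystander.
- tape_roll: Roll of paper tape, 90 mm across, 25 mm high, bystander.
- sanitiser: White bottle, 54 mm across, 140 mm high, bystander.
- snips: Red-handled snips, 130 mm long, lying flat, bystander.
Mind the look-alikes: they are no part of the job. What is shaped like the tuner but blue is not meant.

How it is judged (in metres and radians):
On the way, in this order (a step that is already met when the one before it is completed fails the run):
1. the tool's blade is down on or in the slotted trimmer (horizontal distance between tuner_tip and trimmer below 0.008 m and z of tuner_tip in the frame of trimmer below 0.003 m), for 0.1 s.
2. with the blade in the trimmer, the needle is brought on to the middle mark (value of joint needle between -0.06 and 0.06 rad and horizontal distance between tuner_tip and trimmer below 0.008 m and z of tuner_tip in the frame of trimmer below 0 m), for 0.2 s.
At the end, for the whole second after the job is handed in: The needle stands within 0.06 rad of the middle mark, and the tuning tool hangs at rest in its own hole of the stand: within 8 mm of the hole's axis, flange down on the stand within 5 mm, upright within 0.1 rad (value of joint needle between -0.06 and 0.06 rad and horizontal distance between tuner_tip and stand_hole below 0.008 m and z of tuner_handle in the frame of stand_hole between 0.024 and 0.034 m and angle between tuner_handle's own z axis and vertical below 0.1 rad and linear speed of tuner below 0.02 m/s); the robot touches nothing.
It fails at once if the trimmer or its collar is pressed or twisted with more than 15 N (contact force between tuner and trimmer_seat above 15 N).
It fails at once if the trimmer or its collar is touched by the robot itself (contact force between any of the fingers, the arm and trimmer_seat above 1 N).
It fails at once if the hex stud is touched with more than 2 N (contact force between anything else and hex_stud above 2 N).
It fails at once if the ioniser is struck or leaned on with more than 10 N (contact force between anything else and ioniser above 10 N).
It fails at once if a bystander is moved by more than 20 mm (distance of any of blue_tote, clip_tray, carton, tape_roll, sanitiser, snips, nut_driver_handle from where it was at the start of the episode above 0.02 m).
It also fails if it takes over 64 s, if anything falls off the work surface, if the arm or the gripper's body presses on something with over 40 N, if the wrist force passes 120 N, or if a joint passes its speed limit or range.

## Working session

There is one attempt and no reset: what is moved stays moved. The work goes in short steps, Python scripts to look and compute and a tool call to move; the robot and the scene stay as the last step left them, time stands still between calls to the robot, and variables do not carry over. Pictures are saved under pics/ and viewed, on a budget of 10 in all, crops included, one or two more only if the job needs it, and the job is handed in when it is done.

Besides the shell and the picture viewer there is one more tool, called after "Emit:" by a JSON object that holds its "name" and its "arguments". move_arm: Moves the arm, as the interface text tells. Scaled input: -1 to 1 covers 300 mm each way for a shift and pi/2 rad each way for a turn. Its arguments: {"type":"object","properties":{"linear":{"type":"array","items":{"type":"array","items":{"type":"number","minimum":-1,"maximum":1}}},"twist":{"type":"array","items":{"type":"array","items":{"type":"number","minimum":-1,"maximum":1}}},"hand":{"type":"array","items":{"type":"number"}},"force":{"type":"number"}},"required":["linear","twist","hand"]}

```bash
mkdir -p pics; cat > h.py <<'E'
import numpy as np, cv2
from bench import r
from scipy.spatial.transform import Rotation as Ro
def cam(name):
    s=r.sense(); d=r.snapshot(name)
    if 'hand_eye' in d:
        T=np.eye(4); T[:3,:3]=Ro.from_euler('xyz',s['tcp_rot'],degrees=True).as_matrix(); T[:3,3]=s['tool_pos']
        M=T@np.array(d['hand_eye'])
    else:
        M=np.eye(4); M[:3,:3]=np.array(d['R']).T; M[:3,3]=-M[:3,:3]@np.array(d['t']).ravel()
    d['M']=M; return d
def pts(d):
    K=np.array(d['intrinsics']); v,u=np.mgrid[:400,:640]; z=d['range_z']
    c=np.stack([(u-K[0,2])/K[0,0]*z,(v-K[1,2])/K[1,1]*z,z],-1)
    return c@d['M'][:3,:3].T+d['M'][:3,3]
def plane(d,u,v,z):
    K=np.array(d['intrinsics']); k=d['M'][:3,:3]@np.array([(u-K[0,2])/K[0,0],(v-K[1,2])/K[1,1],1]); o=d['M'][:3,3]
    return o+k*(z-o[2])/k[2]
def proj(d,X):
    K=np.array(d['intrinsics']); c=d['M'][:3,:3].T@(np.asarray(X)-d['M'][:3,3]); p=K@c; return p[:2]/p[2]
def save(d,f): cv2.imwrite(f,cv2.cvtColor(np.ascontiguousarray(d['frame']),cv2.COLOR_RGB2BGR))
E
python3 - <<'E'
from h import *
import pickle
for n in('top','scene','wrist'):
    d=cam(n); save(d,f'pics/{n}0.png'); pickle.dump(d,open(n+'.pkl','wb')); print(n,d['M'].round(3).tolist(),np.array(d['intrinsics']).tolist())
print(r.sense())
E
```

```text
top [[-0.019, -0.987, 0.157, 335.548], [-1.0, 0.018, -0.006, 40.238], [0.003, -0.157, -0.988, 1316.711], [0.0, 0.0, 0.0, 1.0]] [[439.15971917871343, 0.0, 327.36776658676325], [0.0, 439.15971917871343, 203.35357891427896], [0.0, 0.0, 1.0]]
scene [[0.608, 0.458, -0.648, 1246.965], [0.794, -0.376, 0.479, -464.43], [-0.024, -0.805, -0.592, 717.298], [0.0, 0.0, 0.0, 1.0]] [[394.60703104917343, 0.0, 315.8919681484245], [0.0, 394.60703104917343, 208.8270422311462], [0.0, 0.0, 1.0]]
wrist [[0.266, 0.917, 0.298, 83.659], [0.964, -0.252, -0.083, 599.33], [-0.0, 0.31, -0.951, 373.878], [0.0, 0.0, 0.0, 1.0]] [[316.3172997652811, 0.0, 320.52657390981994], [0.0, 316.3172997652811, 197.7511071969837], [0.0, 0.0, 1.0]]
{'time': 0.15, 'joint_pos': array([ 6.96481064e+01,  7.50473797e+00,  8.53154351e+01, -9.83540677e-04,
        8.72592043e+01, -4.89249147e+00]), 'qd': array([ 0.00432274, -0.15020828, -0.24799148, -0.07263814, -0.03105431,
        0.02817406]), 'joint_efforts': array([ 5.46428764e-04, -5.70060182e+01, -5.01160669e+01, -1.92697144e-04,
        9.60204809e-03,  3.60335957e-05]), 'tool_pos': array([159.76916202, 577.91229361, 230.48519566]), 'tcp_rot': array([-8.99942090e+01,  7.91719105e-02,  7.45406495e+01]), 'ft_force': array([ 0.38475799,  0.57396446, -0.28634996]), 'wrist_torque': array([-0.01557104,  0.01972977, -0.01064792]), 'finger_gap': 85.13841850282078}
```

View pics/top0.png

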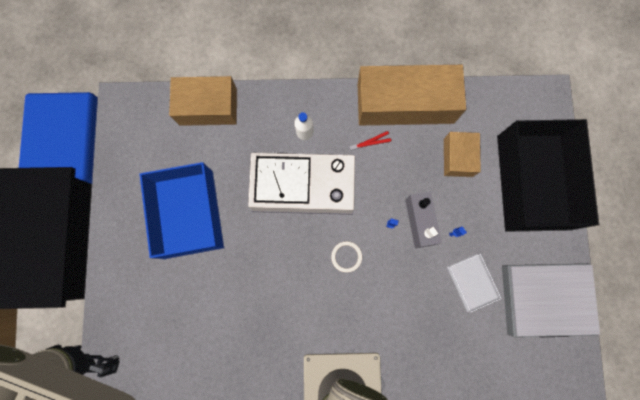

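View pics/scene0.png

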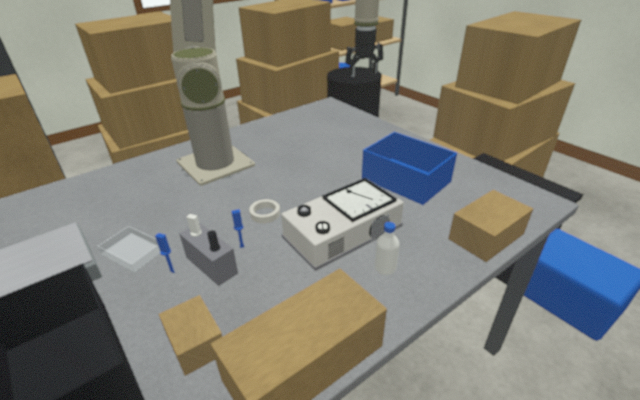

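Top view: tuner handle at (431,233), nut driver (424,203), slotted trimmer (338,165), hex stud (337,195), meter pivot (282,195), and blue decoys at (392,223) and (458,231). The scene view agrees.

```bash
python3 - <<'E'
from h import *
import pickle
d=pickle.load(open('top.pkl','rb')); P=pts(d)
f=d['frame'].astype(int)
for n,u,v,z in (('handle',431,233,139),('nut',424,203,139),('trim',338,165,96),('stud',337,195,96),('pivot',282,195,90),('blueA',392,223,100),('blueB',459,231,100),('top',310,205,90),('standtop',430,218,85),('table',380,280,0)):
    print(n,P[v,u].round(1),plane(d,u,v,z).round(1))
def blob(m,z,n):
    k,l,s,c=cv2.connectedComponentsWithStats(m.astype(np.uint8))
    i=1+np.argmax(s[1:,4]); print(n,s[i],c[i],plane(d,*c[i],z).round(1)); return (l==i)
m=np.zeros((400,640),bool); m[222:245,418:446]=1
b=blob(m&(f.min(2)>190),139,'white'); print(np.median(P[b],0))
st=(abs(P[:,:,2]-85)<8); st[:, :400]=0; st[:,450:]=0; st[:190]=0; st[250:]=0
print('stand',cv2.minAreaRect(P[st][:,:2].astype(np.float32)),np.median(P[st],0))
io=(abs(P[:,:,2]-90)<8); io[:,:240]=0; io[:,365:]=0; io[:140]=0; io[220:]=0
print('ion',cv2.minAreaRect(P[io][:,:2].astype(np.float32)),np.median(P[io],0))
h=cv2.resize(cv2.cvtColor(d['frame'][130:260,240:480],cv2.COLOR_RGB2BGR),None,fx=3.3,fy=3.3,interpolation=cv2.INTER_CUBIC)
E
```

```text
handle [ 437.6 -245.2  134.2] [ 437.2 -244.   139. ]
nut [ 335.5   40.2 1316.7] [ 519.2 -229.6  139. ]
trim [6.396e+02 4.000e-01 9.860e+01] [6.402e+02 3.000e-01 9.600e+01]
stud [551.8   5.4 104.7] [553.3   5.1  96. ]
pivot [555.8 160.1  98.3] [557.3 160.9  90. ]
blueA [ 467.7 -142.3  125.7] [ 470.5 -146.2  100. ]
blueB [ 443.  -325.8  119.2] [ 444.7 -331.6  100. ]
top [528.   82.1  84.3] [527.1  81.9  90. ]
standtop [ 484.2 -256.2   86.8] [ 484.4 -256.6   85. ]
table [ 313.1 -118.8    1.7] [ 313. -119.    0.]
white [425 227  13  11  91] [430.37362637 232.21978022] [ 439.4 -242.4  139. ]
[ 440.15976354 -245.85806194  133.62244088]
stand ((483.4112548828125, -243.8108673095703), (150.05227661132812, 61.23697280883789), 8.66291618347168) [ 481.95397766 -240.78369142   85.49750719]
ion ((600.080322265625, 104.35916900634766), (300.35040283203125, 165.1522674560547), 87.34795379638672) [595.38990136 102.92768053  92.03764514]
```

Emit:
{"name": "move_arm", "arguments": {"linear": [[-0.6, 0, -1], [-0.6, 0, -1], [-0.6, 0, -1], [-0.6, 0, -1], [-0.6, 0, -1], [-0.6, 0, -1], [-0.6, 0, -1], [-0.6, 0, -1], [-0.6, 0, -1]], "twist": [[0, -0.17, 0], [0, -0.17, 0], [0, -0.17, 0], [0, -0.17, 0], [0, -0.17, 0], [0, -0.17, 0], [0, -0.17, 0], [0, -0.17, 0], [0, -0.17, 0]], "hand": [1, 1, 1, 1, 1, 1, 1, 1, 1]}}

```text
time: 0.9
tool_pos: [403.4, 321.0, 230.5]
tcp_rot: [-90.0, 0.2, 89.7]
ft_force: [-0.5, -0.6, 0.1]
finger_gap: 85.3
```

Emit:
{"name": "move_arm", "arguments": {"linear": [[-0.84, 0, -0.84], [-0.84, 0, -0.84], [-0.84, 0, -0.84], [-0.84, 0, -0.84], [-0.84, 0, -0.84], [-0.84, 0, -0.84], [-0.84, 0, -0.84], [-0.84, 0, -0.84], [-0.84, 0, -0.84], [-0.84, 0, -0.84], [-0.84, 0, -0.84]], "twist": [[0, 0, 0], [0, 0, 0], [0, 0, 0], [0, 0, 0], [0, 0, 0], [0, 0, 0], [0, 0, 0], [0, 0, 0], [0, 0, 0], [0, 0, 0], [0, 0, 0]], "hand": [1, 1, 1, 1, 1, 1, 1, 1, 1, 1, 1]}}

```text
time: 1.82
tool_pos: [654.4, 66.1, 230.0]
tcp_rot: [-89.9, 0.2, 89.6]
ft_force: [0.3, 0.9, 0.2]
finger_gap: 85.4
```

```bash
python3 - <<'E'
from h import *
import pickle
d=cam('wrist'); save(d,'pics/w1.png'); pickle.dump(d,open('w1.pkl','wb'))
print(r.sense()['tool_pos'],d['M'].round(3).tolist())
E
```

```text
[653.76779736  67.32166127 230.4020442 ] [[0.007, 0.951, 0.309, 575.559], [1.0, -0.006, -0.003, 67.215], [-0.001, 0.309, -0.951, 373.715], [0.0, 0.0, 0.0, 1.0]]
```

View pics/w1.png

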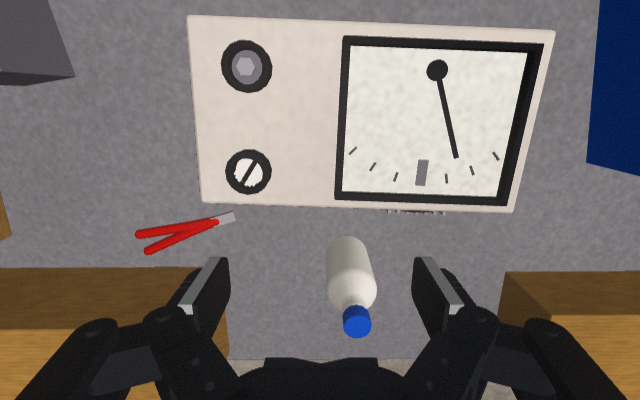

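Wrist view: stud (246,66), slotted trimmer (249,172) with a clear slanted slot, pivot (437,70), needle tip (456,157), middle bar (422,172). Measuring these.

```bash
cat >> h.py <<'E'
def trimmer(d,u0,v0,z,R=16):
    g=d['frame'].astype(int).min(2); v,u=np.mgrid[:400,:640]
    w=((u-u0)**2+(v-v0)**2<R**2)&(g>150)
    hull=cv2.convexHull(np.argwhere(w)[:,::-1].astype(np.int32))
    m=np.zeros(g.shape,np.uint8); cv2.fillPoly(m,[hull],1)
    M=cv2.moments(m,True); c=(M['m10']/M['m00'],M['m01']/M['m00'])
    X=np.array([plane(d,*q[0],z) for q in hull]); C=cv2.minEnclosingCircle(X[:,:2].astype(np.float32))
    s=np.argwhere((cv2.erode(m,np.ones((3,3)))>0)&(g<110))[:,::-1]
    S=np.array([plane(d,*q,z)[:2] for q in s]); e,V=np.linalg.eigh(np.cov(S.T)); a=V[:,1]
    return c,plane(d,*c,z),C,np.degrees(np.arctan(a[1]/a[0])),S.mean(0),e,len(s)
def needle(d,pu,tu,mu,z=90):
    p,t,m=[plane(d,*q,z)[:2] for q in (pu,tu,mu)]
    a=lambda x:np.arctan2(*(x-p)[::-1]); return p,np.linalg.norm(t-p),np.linalg.norm(m-p),a(t)-a(m)
E
python3 - <<'E'
from h import *
import pickle
d=pickle.load(open('w1.pkl','rb')); P=pts(d)
for q in ((249,172),(237,172),(246,66),(300,100),(270,172),(400,100)): print(q,P[q[1],q[0]].round(1), P[q[1]-3:q[1]+4,q[0]-3:q[0]+4,2].round(0).min(), P[q[1]-3:q[1]+4,q[0]-3:q[0]+4,2].max())
z=np.median(P[90:120,205:220,2]);print('top z',z)
for zz in (92,98): print(trimmer(d,249,172,zz))
print(needle(d,(437,70),(456,157),(422,172),93))
io=(abs(P[:,:,2]-90)<6); io[:,:185]=0; io[230:]=0; io[:,560:]=0
print(cv2.minAreaRect(P[io][:,:2].astype(np.float32)))
dk=(d['frame'].max(2)<70)&(abs(np.mgrid[:400,:640][0]-172)<26)&(abs(np.mgrid[:400,:640][1]-249)<26)
print('collar z',np.percentile(P[dk][:,2],[10,50,90]), cv2.minAreaRect(np.argwhere(dk).astype(np.float32)))
E
```

```text
(249, 172) [641.2   1.8  95. ] 95.0 101.55521501791958
(237, 172) [639.9  -7.6 100.2] 92.0 102.0743728580104
(246, 66) [553.5   8.6 106.2] 103.0 373.7147908443584
(300, 100) [579.4  49.4  92.6] 89.0 92.60781267680869
(270, 172) [640.5  21.3  98.5] 90.0 373.7147908443584
(400, 100) [580.  133.9  94. ] 92.0 373.7147908443584
top z 90.7487804828099
((247.99837398373984, 172.10243902439024), array([6.41961901e+02, 1.68171596e-01, 9.20000000e+01]), ((641.8682861328125, 0.13879477977752686), 13.269509315490723), np.float64(-33.81173549134651), array([6.41970708e+02, 2.68268618e-01]), array([ 1.32093991, 40.78665234]), 102)
((247.99837398373984, 172.10243902439024), array([640.54763479,   1.59615123,  98.        ]), ((640.4559936523438, 1.5674357414245605), 12.986882209777832), np.float64(-33.811735491346504), array([640.55625413,   1.69411637]), array([ 1.26527198, 39.06779424]), 102)
(array([556.56294018, 162.99130722]), np.float64(76.65070207386499), np.float64(86.22870891895812), np.float64(0.3797788621025894))
((599.979736328125, 103.98906707763672), (299.8089599609375, 162.0501708984375), 87.47525024414062)
collar z [ 96.71239565 106.21670399 107.46639305] ((171.5, 247.5), (45.0, 43.0), 90.0)
```

Emit:
{"name": "move_arm", "arguments": {"linear": [[-1, 0, 0.5], [-1, 0, 0.5], [-1, 0, 0.5], [-1, 0, 0.5], [-1, 0, 0.5], [-1, 0, 0.5], [-1, 0, 0.5], [-1, 0, 0.5], [-1, 0, 0.5], [-1, 0, 0.5], [-1, 0, 0.5]], "twist": [[0, -0.1, 0], [0, -0.1, 0], [0, -0.1, 0], [0, -0.1, 0], [0, -0.1, 0], [0, -0.1, 0], [0, -0.1, 0], [0, -0.1, 0], [0, -0.1, 0], [0, -0.1, 0], [0, -0.1, 0]], "hand": [1, 1, 1, 1, 1, 1, 1, 1, 1, 1, 1]}}

```text
time: 2.78
tool_pos: [501.9, -230.5, 231.5]
tcp_rot: [-89.9, 0.1, 98.7]
ft_force: [0.2, -0.2, -0.6]
finger_gap: 85.5
```

```bash
python3 - <<'E'
from h import *
import pickle
d=cam('wrist'); save(d,'pics/w2.png'); pickle.dump(d,open('w2.pkl','wb'))
P=pts(d)
st=(abs(P[:,:,2]-85)<4)&(P[:,:,1]>-320)&(P[:,:,1]<-180)&(P[:,:,0]<580)
(c,s,a)=cv2.minAreaRect(P[st][:,:2].astype(np.float32)); print('stand',c,s,a,np.median(P[st][:,2]))
w=(d['frame'].min(2)>165)&(P[:,:,2]>126)&(abs(P[:,:,0]-440)<30)&(abs(P[:,:,1]+246)<30)
print('white top',w.sum(),np.median(P[w],0),cv2.minAreaRect(P[w][:,:2].astype(np.float32)))
print(proj(d,(440,-246,139)))
E
```

```text
stand (484.1436767578125, -244.4166259765625) (149.2627410888672, 60.18529510498047) 8.595902442932129 85.93910448069317
white top 654 [ 441.22454251 -249.92635155  139.87641317] ((439.71142578125, -246.4888916015625), (22.01593589782715, 24.30816078186035), 32.10246658325195)
[311.94885718 117.03695689]
```

View pics/w2.png

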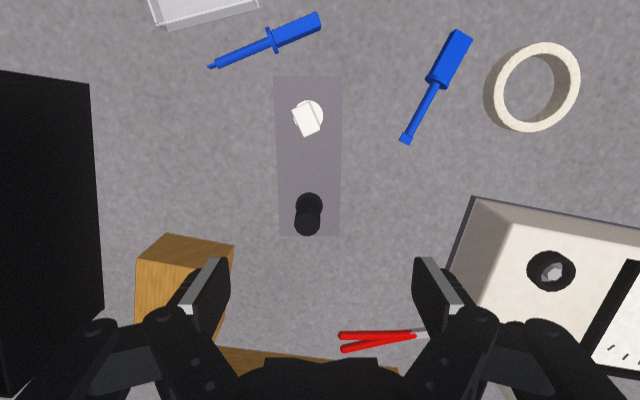

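White handle top at (307,121), yawed relative to the stand; the blue decoys lie flat. I'll get its yaw from the top-face contour.

```bash
python3 - <<'E'
from h import *
import pickle
d=pickle.load(open('w2.pkl','rb')); P=pts(d)
v,u=np.mgrid[:400,:640]; box=(abs(u-307)<25)&(abs(v-118)<28)
g=d['frame'].min(2)
print(np.unique(g[box&(g>150)]//8*8,return_counts=True))
for n,m in (('z>134',box&(g>150)&(P[:,:,2]>134)),('bright',box&(g>232)),('b+z',box&(g>225)&(P[:,:,2]>134)),('flange',box&(g>150)&(abs(P[:,:,2]-89)<4))):
    if m.sum()<20: continue
    k,l,s,c=cv2.connectedComponentsWithStats(m.astype(np.uint8)); m=l==1+np.argmax(s[1:,4])
    z=89 if n=='flange' else 139
    Q=np.array([plane(d,a,b,z)[:2] for b,a in np.argwhere(m)],np.float32)
    e,V=np.linalg.eigh(np.cov(Q.T)); print(n,m.sum(),cv2.minAreaRect(Q),np.sqrt(12*e),np.degrees(np.arctan2(V[1,1],V[0,1])),cv2.minEnclosingCircle(Q))
cr=cv2.resize(d['frame'][75:165,260:360],None,fx=5,fy=5,interpolation=cv2.INTER_NEAREST); cv2.imwrite('pics/c2.png',cr[:,:,::-1])
E
```

```text
(array([144, 152, 160, 168, 176, 184, 192, 200, 208, 216, 224, 232, 240],
      dtype=uint8), array([  1,  13,  14,   7,   5,  22,  28,  51,  31,  24,  41, 370, 241]))
z>134 598 ((442.395263671875, -250.5104522705078), (22.080387115478516, 14.081144332885742), 33.32511901855469) [13.99652798 21.81148129] -146.97985488701306 ((442.3260192871094, -250.56736755371094), 12.124442100524902)
bright 482 ((442.3426513671875, -250.2001190185547), (19.969375610351562, 12.475186347961426), 33.00163269042969) [12.54015559 19.77578604] -146.67800265174236 ((442.24853515625, -250.3488006591797), 11.374560356140137)
b+z 502 ((442.4916076660156, -250.1936492919922), (20.420452117919922, 12.630794525146484), 32.950714111328125) [12.64968017 20.34522094] -147.39790721991122 ((442.24853515625, -250.3488006591797), 11.374560356140137)
flange 169 ((436.9300537109375, -247.4265594482422), (26.873497009277344, 12.90457534790039), 60.934383392333984) [10.88922219 25.16128319] 56.67473372565875 ((442.27618408203125, -250.39794921875), 13.441046714782715)
```

View pics/c2.png

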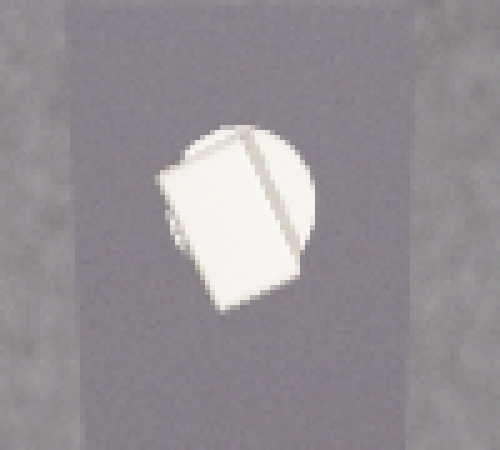

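Emit:
{"name": "move_arm", "arguments": {"linear": [[-0.036, 0, 0.206], [-0.036, 0, 0.206], [-0.036, 0, 0.206], [-0.036, 0, 0.206], [-0.036, 0, 0.206], [-0.036, 0, 0.206], [-0.036, 0, 0.206], [-0.036, 0, 0.206], [-0.036, 0, 0.206], [-0.036, 0, 0.206], [-0.036, 0, 0.206], [-0.036, 0, 0.206]], "twist": [[0, 0.95, 0], [0, 0.95, 0], [0, 0.95, 0], [0, 0.95, 0], [0, 0.95, 0], [0, 0.95, 0], [0, 0.95, 0], [0, 0.95, 0], [0, 0.95, 0], [0, 0.95, 0], [0, 0.95, 0], [0, 0.95, 0]], "hand": [1, 1, 1, 1, 1, 1, 1, 1, 1, 1, 1, 1]}}

```text
time: 3.83
tool_pos: [443.9, -248.0, 231.4]
tcp_rot: [-90.1, 0.1, 13.1]
ft_force: [-0.7, 0.4, -0.7]
finger_gap: 85.4
```

Emit:
{"name": "move_arm", "arguments": {"linear": [[-0.007, 0.2, -0.007], [-0.007, 0.2, -0.007], [-0.007, 0.2, -0.007], [-0.007, 0.2, -0.007], [-0.007, 0.2, -0.007], [-0.007, 0.2, -0.007], [-0.007, 0.2, -0.007], [-0.007, 0.2, -0.007], [-0.007, 0.2, -0.007], [-0.007, 0.2, -0.007], [-0.007, 0.2, -0.007], [-0.007, 0.2, -0.007]], "twist": [[0, 0.778, 0], [0, 0.778, 0], [0, 0.778, 0], [0, 0.778, 0], [0, 0.778, 0], [0, 0.778, 0], [0, 0.778, 0], [0, 0.778, 0], [0, 0.778, 0], [0, 0.778, 0], [0, 0.778, 0], [0, 0.778, 0]], "hand": [1, 1, 1, 1, 1, 1, 1, 1, 1, 1, 1, 1]}}

```text
time: 4.83
tool_pos: [443.1, -249.0, 171.4]
tcp_rot: [-90.1, -0.0, -56.6]
ft_force: [0.1, -0.1, 0.2]
finger_gap: 85.3
```

```bash
python3 - <<'E'
from h import *
s=r.sense(); print(s['tool_pos'],s['tcp_rot'],s['joint_pos'])
R=Ro.from_euler('xyz',s['tcp_rot'],degrees=True)
print((R.inv().apply(np.array([442.4,-250.5,99])-s['tool_pos'])/300).round(4), (R.inv()*Ro.from_euler('xyz',[-90,0,-56.9],degrees=True)).as_rotvec(degrees=True)/90)
E
```

```text
[ 443.09380751 -249.04529726  171.41519544] [-9.00606995e+01 -2.94802029e-02 -5.66330435e+01] [-3.50712991e+01 -4.75563677e+00  1.04001413e+02 -6.81726407e-02
  8.07491203e+01  2.15727163e+01]
[ 0.0027  0.2414 -0.0043] [0.00067367 0.00296601 0.00032913]
```

Emit:
{"name": "move_arm", "arguments": {"linear": [[0.003, 0.1, -0.004], [0.003, 0.18, -0.004], [0.003, 0.24, -0.004], [0.003, 0.24, -0.004], [0.003, 0.24, -0.004], [0.003, 0.24, -0.004], [0.003, 0.24, -0.004], [0.003, 0.24, -0.004], [0.003, 0.24, -0.004], [0.003, 0.24, -0.004], [0.003, 0.24, -0.004], [0.003, 0.24, -0.004]], "twist": [[0, 0.003, 0], [0, 0.003, 0], [0, 0.003, 0], [0, 0.003, 0], [0, 0.003, 0], [0, 0.003, 0], [0, 0.003, 0], [0, 0.003, 0], [0, 0.003, 0], [0, 0.003, 0], [0, 0.003, 0], [0, 0.003, 0]], "hand": [1, 1, 1, 1, 0.2, -0.3, -1, -1, -1, -1, -1, -1], "force": 40}}

```text
time: 5.83
tool_pos: [443.1, -250.9, 100.4]
tcp_rot: [-90.0, -0.1, -56.9]
ft_force: [-0.5, 0.3, 5.3]
finger_gap: 13.4
```

Emit:
{"name": "move_arm", "arguments": {"linear": [[0, 0, 0], [0, 0, 0], [0, 0, 0], [0, 0, 0]], "twist": [[0, 0, 0], [0, 0, 0], [0, 0, 0], [0, 0, 0]], "hand": [-1, -1, -1, -1]}}

```text
time: 6.17
tool_pos: [443.0, -250.9, 100.4]
tcp_rot: [-90.0, -0.1, -56.9]
ft_force: [0.4, 0.4, 2.1]
finger_gap: 13.7
```

Emit:
{"name": "move_arm", "arguments": {"linear": [[0, -0.04, 0], [0, -0.12, 0], [0, -0.2, 0], [0, -0.28, 0], [0, -0.36, 0], [0, -0.43, 0], [0, -0.43, 0], [0, -0.43, 0]], "twist": [[0, 0, 0], [0, 0, 0], [0, 0, 0], [0, 0, 0], [0, 0, 0], [0, 0, 0], [0, 0, 0], [0, 0, 0]], "hand": [-1, -1, -1, -1, -1, -1, -1, -1]}}

```text
time: 6.83
tool_pos: [443.8, -251.2, 231.5]
tcp_rot: [-90.0, -0.3, -56.9]
ft_force: [0.1, 0.6, -1.2]
finger_gap: 13.3
```

```bash
python3 - <<'E'
from h import *
import pickle
s=r.sense(); print(s['tool_pos'],s['tcp_rot'],s['joint_pos'].round(1),s['ft_force'],s['finger_gap'])
d=cam('wrist'); save(d,'pics/w3.png'); pickle.dump(d,open('w3.pkl','wb'))
E
```

```text
[ 443.75505345 -251.24139977  231.53497713] [-89.95471106  -0.29644698 -56.90040272] [-35.2  -6.9  99.6  -0.1  86.9  21.7] [ 0.06496688  0.55325899 -1.17910589] 13.31713975827421
```

View pics/w3.png

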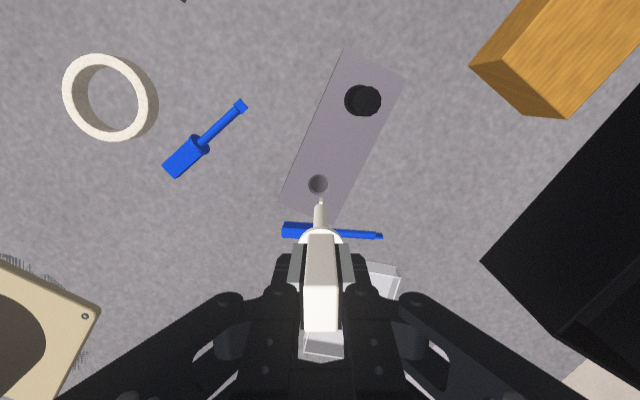

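Tool held; blade tip at about (320,199), hole at (318,184). Computing the tip offset in the tool frame and the hole position.

```bash
python3 - <<'E'
from h import *
import pickle
d=pickle.load(open('w3.pkl','rb')); P=pts(d)
t=np.array([443.755,-251.241,231.535]); R=Ro.from_euler('xyz',[-89.9547,-.2964,-56.9004],degrees=True)
g=d['frame'].min(2); print(g[192:216,310:332:1][::2])
for q in ((320,199),(320,201)):
    X=plane(d,*q,146); print(X.round(1),R.inv().apply(X-t).round(1),P[q[1],q[0]].round(1))
# shank edges centre
for v in (206,212,218,224):
    m=np.where(g[v,300:340]>150)[0]+300; print(v,m.min(),m.max(),m.mean(),P[v,int(m.mean())].round(1), R.inv().apply(P[v,int(m.mean())]-t).round(1))
hole=(g<80)&(abs(np.mgrid[:400,:640][0]-184)<12)&(abs(np.mgrid[:400,:640][1]-318)<12); q=np.argwhere(hole).mean(0)[::-1]; print('hole',q,plane(d,*q,85))
print(proj(d,R.apply([0,85.4,0])+t))
E
```

```text
[[136 122  95 101  95  94  94  92  92  99 103 111 119 128 136 139 140 135
  135 133 132 137]
 [136 138 137 129 124 114 116 114 114 123 125 127 130 133 139 136 136 135
  134 136 137 137]
 [138 140 138 138 137 138 135 140 134 137 138 137 138 139 135 136 136 136
  138 135 133 136]
 [138 137 137 137 136 136 139 137 134 162 165 164 154 143 136 137 137 140
  137 133 132 134]
 [139 135 133 138 140 138 137 140 139 160 168 168 156 137 135 136 137 140
  134 136 136 137]
 [136 136 136 137 137 133 137 135 136 224 239 238 203 139 137 138 135 134
  136 135 136 131]
 [138 134 137 139 133 136 170 187 185 188 183 186 160 136 140 136 137 138
  133 137 136 132]
 [138 139 135 136 153 204 205 198 189 181 170 158 149 130 131 132 138 135
  139 135 135 136]
 [133 137 138 136 196 208 204 197 189 183 170 160 145 134 133 134 133 138
  139 138 136 139]
 [138 137 138 140 212 209 206 197 186 179 173 157 149 136 133 136 134 138
  136 135 138 138]
 [139 137 138 148 209 210 206 194 187 183 171 161 151 134 134 133 132 136
  137 137 135 142]
 [136 136 138 162 212 209 203 196 187 178 170 162 148 137 132 137 132 134
  138 140 139 136]]
[ 447.6 -248.8  146. ] [-0.4 85.5  4.5] [ 449.3 -247.7  152.2]
[ 446.3 -249.7  146. ] [-0.4 85.5  2.9] [ 449.2 -247.7  156.6]
206 314 321 317.5 [ 446.4 -247.   162. ] [-2.5 69.5  4.5]
212 314 322 318.0 [ 446.9 -247.6  174.4] [-1.7 57.1  4.6]
218 300 339 313.2 [ 381.9 -281.6    0.7] [ -9.6 230.8 -68.6]
224 313 339 322.0833333333333 [ 448.1 -249.8  195. ] [ 0.9 36.5  4.4]
hole [314.46788991 183.42201835] [ 441.16982449 -246.93120194   85.        ]
[320.51263287 204.64855658]
```

Emit:
{"name": "move_arm", "arguments": {"linear": [[-0.03, 0, 0.08], [-0.06, 0, 0.18], [-0.1, 0, 0.28], [-0.13, 0, 0.38], [-0.17, 0, 0.48], [-0.2, 0, 0.58], [-0.24, 0, 0.68], [-0.27, 0, 0.78], [-0.31, 0, 0.88], [-0.34, 0, 0.96], [-0.35, 0, 0.98], [-0.35, 0, 0.98]], "twist": [[0, -0.08, 0], [0, -0.16, 0], [0, -0.24, 0], [0, -0.32, 0], [0, -0.4, 0], [0, -0.47, 0], [0, -0.55, 0], [0, -0.63, 0], [0, -0.71, 0], [0, -0.79, 0], [0, -0.87, 0], [0, -0.94, 0]], "hand": [-1, -1, -1, -1, -1, -1, -1, -1, -1, -1, -1, -1]}}

```text
time: 7.88
tool_pos: [631.6, 0.3, 226.7]
tcp_rot: [-90.0, 0.2, 28.2]
ft_force: [-0.3, -1.1, -0.3]
finger_gap: 13.6
```

```bash
cat >> h.py <<'E'
TIP=np.array([-0.3,85.4,-0.5])
def go(tip,yaw):
    s=r.sense(); R=Ro.from_euler('xyz',s['tcp_rot'],degrees=True); G=Ro.from_euler('xyz',[-90,0,yaw],degrees=True)
    T=np.asarray(tip)-G.apply(TIP)
    print('t',s['time'],'pos',s['tool_pos'].round(2),'rot',s['tcp_rot'].round(2),'tip',(s['tool_pos']+R.apply(TIP)).round(2),'F',s['ft_force'].round(2),'M',s['wrist_torque'].round(3),'j6',s['joint_pos'][5].round(1))
    print('linear',(R.inv().apply(T-s['tool_pos'])/300).round(4),'twist',((R.inv()*G).as_rotvec(degrees=True)/90).round(4))
E
python3 - <<'E'
from h import *
go([640.1,2.1,130],56.2)
E
```

```text
t 7.8833 pos [6.3165e+02 3.3000e-01 2.2669e+02] rot [-90.     0.18  28.23] tip [ 6.3138e+02 -3.8000e-01  1.4129e+02] F [-0.35 -1.05 -0.25] M [ 0.003 -0.059 -0.06 ] j6 -32.8
linear [ 0.0278  0.0376 -0.0062] twist [-0.0005 -0.3108 -0.0019]
```

Emit:
{"name": "move_arm", "arguments": {"linear": [[0.0278, 0.01, -0.006], [0.0278, 0.02, -0.006], [0.0278, 0.037, -0.006], [0.0278, 0.037, -0.006], [0.0278, 0.037, -0.006], [0.0278, 0.037, -0.006], [0.0278, 0.037, -0.006]], "twist": [[0, -0.08, 0], [0, -0.16, 0], [0, -0.24, 0], [0, -0.311, -0.002], [0, -0.311, -0.002], [0, -0.311, -0.002], [0, -0.311, -0.002]], "hand": [-1, -1, -1, -1, -1, -1, -1]}}

```text
time: 8.47
tool_pos: [639.4, 2.7, 214.8]
tcp_rot: [-89.9, 0.0, 56.0]
ft_force: [0.0, -0.0, -0.6]
finger_gap: 13.2
```

```bash
python3 - <<'E'
from h import *
import pickle
go([640.1,2.1,112],56.2)
d=cam('wrist'); pickle.dump(d,open('w4.pkl','wb'))
im=d['frame'][:,:,::-1].copy()
u,v=proj(d,(640.1,2.1,100)); print(u,v)
u,v=int(u),int(v); c=cv2.resize(im[v-60:v+60,u-80:u+80],None,fx=5,fy=5,interpolation=cv2.INTER_NEAREST)
cv2.imwrite('pics/w4c.png',c)
E
```

```text
t 8.4667 pos [639.39   2.66 214.79] rot [-8.989e+01  2.000e-02  5.597e+01] tip [639.48   2.2  129.39] F [ 0.04 -0.03 -0.59] M [ 0.016 -0.023 -0.012] j6 -60.3
linear [ 0.0008  0.058  -0.0015] twist [-0.0012 -0.0026 -0.0003]
319.6247790384744 193.5622760849231
```

View pics/w4c.png

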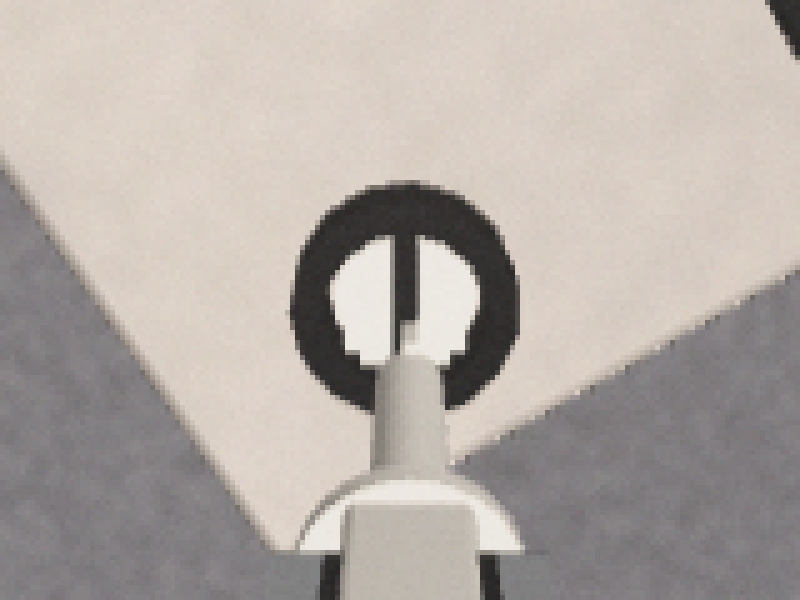

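Blade (crop x 410) is about 1 mm right of the slot (404), and the slot is aligned with the blade. Descending with a 1 mm correction.

Emit:
{"name": "move_arm", "arguments": {"linear": [[-0.0035, 0.03, -0.0015], [-0.0035, 0.06, -0.0015], [-0.0035, 0.08, -0.0015], [-0.0035, 0.09, -0.0015], [-0.0035, 0.09, -0.0015], [-0.0035, 0.09, -0.0015], [-0.0035, 0.095, -0.0015], [-0.0035, 0.1, -0.0015], [-0.0035, 0.1, -0.0015], [-0.0035, 0.1, -0.0015]], "twist": [[-0.001, 0, 0], [-0.001, 0, 0], [-0.001, 0, 0], [-0.001, 0, 0], [-0.001, 0, 0], [-0.001, 0, 0], [-0.001, 0, 0], [-0.001, 0, 0], [-0.001, 0, 0], [-0.001, 0, 0]], "hand": [-1, -1, -1, -1, -1, -1, -1, -1, -1, -1]}}

```text
time: 9.35
tool_pos: [639.4, 1.5, 185.3]
tcp_rot: [-90.0, -0.0, 56.0]
ft_force: [-1.0, -1.0, -1.1]
finger_gap: 13.7
```

```bash
python3 - <<'E'
from h import *
import pickle
go([640.1,2.1,96],56.2)
d=cam('wrist'); pickle.dump(d,open('w5.pkl','wb'))
im=d['frame'][:,:,::-1].copy()
u,v=320,190; c=cv2.resize(im[130:220,260:380],None,fx=6,fy=6,interpolation=cv2.INTER_NEAREST)
cv2.imwrite('pics/w5c.png',c)
E
```

```text
t 9.35 pos [639.42   1.54 185.31] rot [-90.02  -0.    56.01] tip [639.69   0.99  99.91] F [-1.03 -0.99 -1.09] M [ 0.03  -0.044  0.036] j6 -60.5
linear [0.0038 0.013  0.0008] twist [ 0.0003 -0.0021  0.    ]
```

View pics/w5c.png

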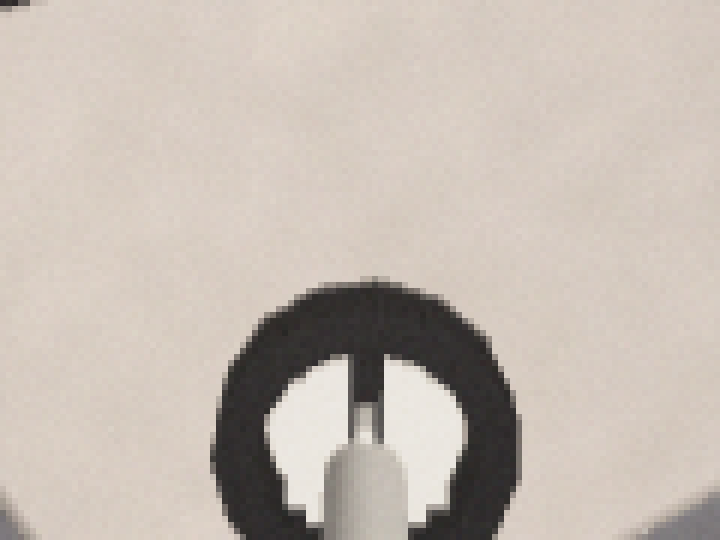

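The blade sits centred in the slot in the crop (both near x 366). Lowering 3 mm more.

Emit:
{"name": "move_arm", "arguments": {"linear": [[0, 0.003, 0], [0, 0.006, 0], [0, 0.009, 0], [0, 0.011, 0], [0, 0.011, 0], [0, 0.011, 0]], "twist": [[0, 0, 0], [0, 0, 0], [0, 0, 0], [0, 0, 0], [0, 0, 0], [0, 0, 0]], "hand": [-1, -1, -1, -1, -1, -1]}}

```text
time: 9.9
tool_pos: [639.4, 1.5, 181.9]
tcp_rot: [-90.0, 0.0, 56.0]
ft_force: [0.5, 0.2, -0.2]
finger_gap: 13.4
```

```bash
python3 - <<'E'
from h import *
go([639.7,1.0,96.5],56.2)
E
```

```text
t 9.9 pos [639.37   1.54 181.94] rot [-90.01   0.    56.01] tip [639.63   1.    96.54] F [ 0.49  0.21 -0.22] M [ 0.025  0.028 -0.025] j6 -60.5
linear [ 0.0001  0.0001 -0.0003] twist [ 0.0002 -0.0022 -0.    ]
```

Emit:
{"name": "move_arm", "arguments": {"linear": [[0, 0, 0], [0, 0, 0], [0, 0, 0], [0, 0, 0], [0, 0, 0], [0, 0, 0], [0, 0, 0], [0, 0, 0], [0, 0, 0], [0, 0, 0], [0, 0, 0], [0, 0, 0]], "twist": [[0, 0.03, 0], [0, 0.07, 0], [0, 0.11, 0], [0, 0.15, 0], [0, 0.19, 0], [0, 0.23, 0], [0, 0.27, 0], [0, 0.31, 0], [0, 0.35, 0], [0, 0.38, 0], [0, 0.4, 0], [0, 0.4, 0]], "hand": [-1, -1, -1, -1, -1, -1, -1, -1, -1, -1, -1, -1]}}

```text
time: 10.9
tool_pos: [639.5, 1.5, 182.0]
tcp_rot: [-90.0, -0.0, 19.9]
ft_force: [1.5, -0.2, 0.3]
finger_gap: 13.8
```

```bash
python3 - <<'E'
from h import *
import pickle
go([639.7,1.0,96.5],10)
d=cam('wrist'); pickle.dump(d,open('w6.pkl','wb')); save(d,'pics/w6.png')
print(proj(d,(556.6,163,93)))
E
```

```text
t 10.9 pos [639.52   1.55 181.98] rot [-9.002e+01 -3.000e-02  1.992e+01] tip [639.45   0.96  96.58] F [ 1.5  -0.25  0.35] M [ 0.053 -0.175  0.028] j6 -24.4
linear [ 0.0012  0.0003 -0.0005] twist [0.0002 0.1102 0.0003]
[281.36208071 -81.13141453]
```

View pics/w6.png

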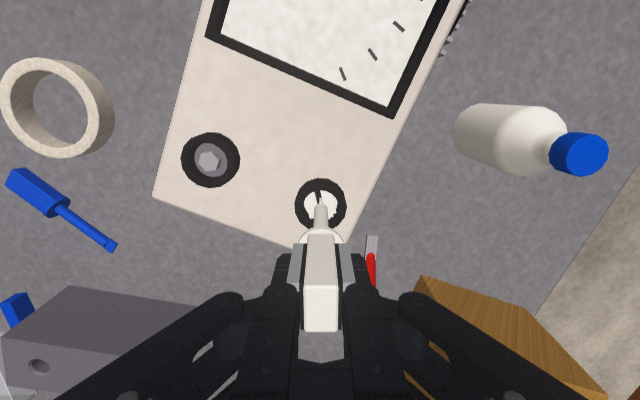

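The meter is out of the wrist view, so I'll read the needle from the fixed cameras.

```bash
python3 - <<'E'
from h import *
import pickle
o=[]
for n in ('top','scene'):
    d=cam(n); pickle.dump(d,open(n+'1.pkl','wb'))
    for q in (pickle.load(open(n+'.pkl','rb')),d):
        u,v=[int(x) for x in proj(q,(590,160,93))]
        o.append(cv2.resize(q['frame'][v-32:v+32,u-42:u+42,::-1],(395,296),interpolation=cv2.INTER_CUBIC))
cv2.imwrite('pics/n1.png',np.vstack([np.hstack(o[:2]),np.hstack(o[2:])]))
E
```

```text
(no output)
```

View pics/n1.png

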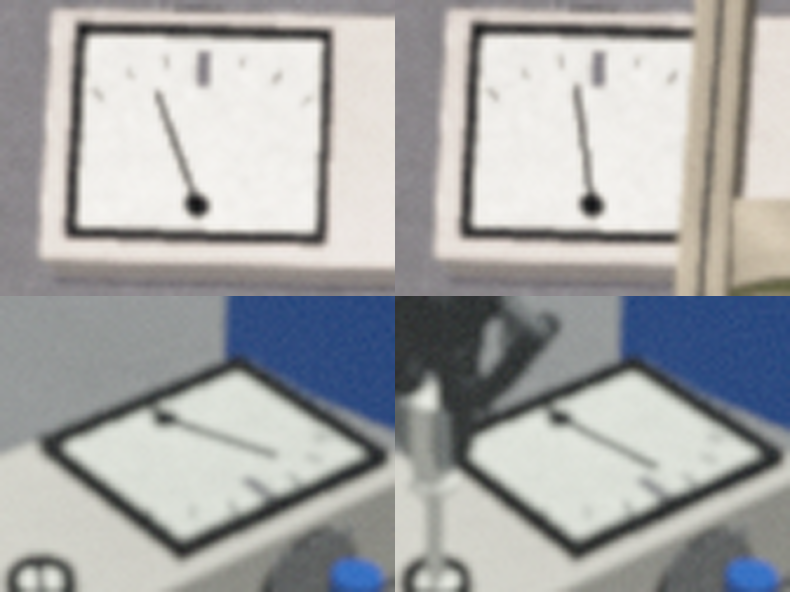

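```bash
cat >> h.py <<'E'
def meter(d,p=None):
    # dial resampled from above on plane z=93: 4 px/mm, +x up, +y left, centred (590,160)
    K=np.array(d['intrinsics']); c=np.array([(x,y) for x,y in ((510,240),(510,80),(670,80),(670,240))],float)
    src=np.float32([proj(d,(x,y,93)) for x,y in c]); dst=np.float32([((240-y)*4,(670-x)*4) for x,y in c])
    g=cv2.warpPerspective(d['frame'],cv2.getPerspectiveTransform(src,dst),(640,640),flags=cv2.INTER_CUBIC).min(2).astype(float)
    v,u=np.mgrid[:640,:640]; X=670-v/4; Y=240-u/4
    if p is None:
        b=(g<90)&(np.hypot(X-556.6,Y-163)<9); p=np.array([X[b].mean(),Y[b].mean()])
    rr=np.hypot(X-p[0],Y-p[1]); a=np.arctan2(Y-p[1],X-p[0]); bg=np.median(g[(rr<60)&(abs(a)<.8)])
    def ang(r0,r1,a0,w):
        for _ in range(6):
            m=(rr>r0)&(rr<r1)&(abs(a-a0)<w); W=np.clip(bg-20-g[m],0,None); a0=(W*a[m]).sum()/W.sum()
        return a0
    A=np.linspace(-.6,.9,301); S=[np.clip(bg-20-g[(rr>25)&(rr<68)&(abs(a-x)<.02)],0,None).mean() for x in A]
    n=ang(25,68,A[int(np.argmax(S))],.08); b=ang(80,95,-.045,.1)
    return dict(p=p.round(1),needle=round(n,3),bar=round(b,3),val=round(n-b,3))
E
python3 - <<'E'
from h import *
import pickle
for n in ('w1','top','top1','scene','scene1'): print(n,meter(pickle.load(open(n+'.pkl','rb'))))
E
```

```text
w1 {'p': array([556.7, 162.9]), 'needle': np.float64(0.327), 'bar': np.float64(-0.056), 'val': np.float64(0.383)}
top {'p': array([557.4, 162.6]), 'needle': np.float64(0.323), 'bar': np.float64(-0.05), 'val': np.float64(0.373)}
top1 {'p': array([557.5, 162.4]), 'needle': np.float64(0.12), 'bar': np.float64(-0.049), 'val': np.float64(0.169)}
scene {'p': array([554. , 163.8]), 'needle': np.float64(0.32), 'bar': np.float64(-0.074), 'val': np.float64(0.394)}
scene1 {'p': array([553.9, 163.9]), 'needle': np.float64(0.117), 'bar': np.float64(-0.076), 'val': np.float64(0.193)}
```

Emit:
{"name": "move_arm", "arguments": {"linear": [[0, 0, 0], [0, 0, 0], [0, 0, 0], [0, 0, 0], [0, 0, 0], [0, 0, 0], [0, 0, 0], [0, 0, 0]], "twist": [[0, 0.04, 0], [0, 0.08, 0], [0, 0.12, 0], [0, 0.16, 0], [0, 0.19, 0], [0, 0.21, 0], [0, 0.21, 0], [0, 0.21, 0]], "hand": [-1, -1, -1, -1, -1, -1, -1, -1]}}

```text
time: 11.72
tool_pos: [639.5, 1.5, 181.9]
tcp_rot: [-90.0, -0.0, 1.3]
ft_force: [1.4, 0.0, -0.3]
finger_gap: 13.6
```

```bash
python3 - <<'E'
from h import *
go([639.7,1.0,96.5],0)
for n in ('top','scene'): print(meter(cam(n)))
E
```

```text
t 11.7167 pos [639.46   1.49 181.94] rot [-9.001e+01 -2.000e-02  1.270e+00] tip [639.21   0.97  96.54] F [ 1.36  0.   -0.29] M [-0.054 -0.106  0.038] j6 -5.7
linear [ 0.0018  0.0001 -0.    ] twist [0.0001 0.0142 0.0003]
{'p': array([557.6, 162.4]), 'needle': np.float64(-0.048), 'bar': np.float64(-0.049), 'val': np.float64(0.001)}
{'p': array([554. , 163.6]), 'needle': np.float64(-0.04), 'bar': np.float64(-0.072), 'val': np.float64(0.032)}
```

Needle is at about 0 (top camera 0.001; scene camera 0.032, with its known +0.02 bias). Unloading the blade within its play, then lifting straight out.

Emit:
{"name": "move_arm", "arguments": {"linear": [[0, 0, 0], [0, 0, 0], [0, 0, 0], [0, 0, 0], [0, -0.01, 0], [0, -0.02, 0], [0, -0.04, 0], [0, -0.08, 0], [0, -0.12, 0], [0, -0.14, 0], [0, -0.14, 0], [0, -0.14, 0]], "twist": [[0, 0, 0], [0, -0.03, 0], [0, -0.06, 0], [0, -0.06, 0], [0, -0.06, 0], [0, -0.06, 0], [0, -0.06, 0], [0, -0.06, 0], [0, -0.06, 0], [0, -0.06, 0], [0, -0.06, 0], [0, -0.06, 0]], "hand": [-1, -1, -1, -1, -1, -1, -1, -1, -1, -1, -1, -1]}}

```text
time: 12.82
tool_pos: [640.1, 1.5, 225.2]
tcp_rot: [-90.0, -0.1, 6.7]
ft_force: [-0.3, -0.8, -0.6]
finger_gap: 13.7
```

```bash
python3 - <<'E'
from h import *
for n in ('top','scene'): print(meter(cam(n)))
d=cam('wrist'); save(d,'pics/w7.png')
go([442.5,-250.6,145],-56.9)
E
```

```text
{'p': array([557.6, 162.4]), 'needle': np.float64(-0.048), 'bar': np.float64(-0.049), 'val': np.float64(0.001)}
{'p': array([553.9, 163.6]), 'needle': np.float64(-0.041), 'bar': np.float64(-0.073), 'val': np.float64(0.031)}
t 12.9667 pos [639.05   1.51 223.19] rot [-9.00e+01  4.00e-02  6.66e+00] tip [638.75   0.97 137.79] F [ 0.57  0.04 -0.94] M [ 0.01  -0.025 -0.011] j6 -11.1
linear [-0.7463 -0.0234 -0.7589] twist [ 3.000e-04  7.062e-01 -4.000e-04]
```

Emit:
{"name": "move_arm", "arguments": {"linear": [[-0.07, -0.02, -0.07], [-0.15, -0.03, -0.15], [-0.23, -0.03, -0.23], [-0.31, -0.03, -0.31], [-0.39, -0.03, -0.39], [-0.47, -0.03, -0.47], [-0.55, -0.03, -0.55], [-0.63, -0.03, -0.63], [-0.7, -0.03, -0.71], [-0.746, -0.03, -0.759], [-0.746, -0.03, -0.759], [-0.746, -0.03, -0.759]], "twist": [[0, 0.06, 0], [0, 0.12, 0], [0, 0.19, 0], [0, 0.26, 0], [0, 0.33, 0], [0, 0.4, 0], [0, 0.47, 0], [0, 0.54, 0], [0, 0.61, 0], [0, 0.67, 0], [0, 0.706, 0], [0, 0.706, 0]], "hand": [-1, -1, -1, -1, -1, -1, -1, -1, -1, -1, -1, -1]}}

```text
time: 13.97
tool_pos: [442.1, -251.5, 231.8]
tcp_rot: [-90.1, 0.1, -57.2]
ft_force: [0.0, -0.1, -0.4]
finger_gap: 13.1
```

```bash
python3 - <<'E'
from h import *
import pickle
go([442.5,-250.6,92],-56.9)
d=cam('wrist'); pickle.dump(d,open('w8.pkl','wb'))
print(proj(d,(442.5,-250.6,85)))
c=cv2.resize(d['frame'][140:260,240:400,::-1],None,fx=5,fy=5,interpolation=cv2.INTER_NEAREST); cv2.imwrite('pics/w8.png',c)
E
```

```text
t 13.9667 pos [ 442.11 -251.48  231.78] rot [-9.006e+01  7.000e-02 -5.719e+01] tip [ 441.4  -251.46  146.38] F [ 0.   -0.07 -0.38] M [ 0.007 -0.034  0.017] j6 21.8
linear [-0.0006  0.1813  0.0045] twist [ 0.0007 -0.0032 -0.0007]
[320.1854778  182.45100214]
```

View pics/w8.png

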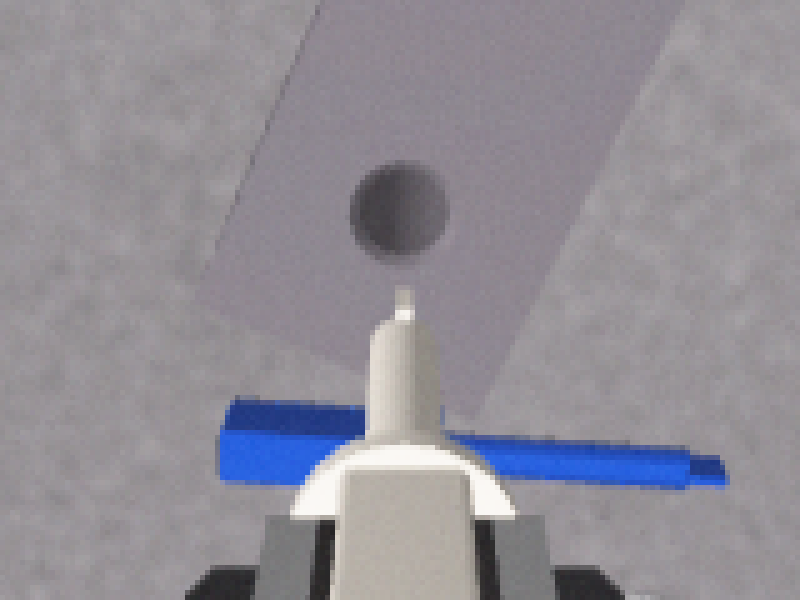

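Hole centre is at about px (319.3,181.7), within 1 px of the prediction (320.2,182.5). Descending in two stages.

Emit:
{"name": "move_arm", "arguments": {"linear": [[-0.0015, 0.04, 0.0045], [-0.0015, 0.08, 0.0045], [-0.0015, 0.12, 0.0045], [-0.0015, 0.16, 0.0045], [-0.0015, 0.19, 0.0045], [-0.0015, 0.22, 0.0045], [-0.0015, 0.25, 0.0045], [-0.0015, 0.25, 0.0045]], "twist": [[0, -0.003, 0], [0, -0.003, 0], [0, -0.003, 0], [0, -0.003, 0], [0, -0.003, 0], [0, -0.003, 0], [0, -0.003, 0], [0, -0.003, 0]], "hand": [-1, -1, -1, -1, -1, -1, -1, -1]}}

```text
time: 14.68
tool_pos: [442.4, -248.8, 154.3]
tcp_rot: [-90.1, 0.2, -56.6]
ft_force: [0.8, -0.7, -0.2]
finger_gap: 13.9
```

```bash
python3 - <<'E'
from h import *
go([442.4,-250.6,15.8],-56.9)
E
```

```text
t 14.6833 pos [ 442.42 -248.82  154.26] rot [-90.12   0.25 -56.61] tip [ 441.49 -248.63   68.87] F [ 0.79 -0.71 -0.25] M [0.039 0.055 0.046] j6 21.5
linear [ 0.0067  0.1769 -0.0013] twist [ 0.0013  0.0032 -0.0028]
```

Emit:
{"name": "move_arm", "arguments": {"linear": [[0.0067, 0.03, -0.001], [0.0067, 0.06, -0.001], [0.0067, 0.09, -0.001], [0.0067, 0.12, -0.001], [0.0067, 0.145, -0.001], [0.0067, 0.16, -0.001], [0.0067, 0.17, -0.001], [0.0067, 0.175, -0.001], [0.0067, 0.175, -0.001], [0.0067, 0.175, -0.001]], "twist": [[0.001, 0.003, -0.003], [0.001, 0.003, -0.003], [0.001, 0.003, -0.003], [0.001, 0.003, -0.003], [0.001, 0.003, -0.003], [0.001, 0.003, -0.003], [0.001, 0.003, -0.003], [0.001, 0.003, -0.003], [0.001, 0.003, -0.003], [0.001, 0.003, -0.003]], "hand": [-1, -1, -1, -1, -1, -1, -1, -1, -1, -1]}}

```text
time: 15.52
tool_pos: [443.3, -250.7, 102.1]
tcp_rot: [-90.0, -0.1, -56.9]
ft_force: [-0.2, -0.2, -0.3]
finger_gap: 13.7
```

```bash
python3 - <<'E'
from h import *
go([442.4,-250.6,15.0],-56.9)
E
```

```text
t 15.5167 pos [ 443.31 -250.7   102.12] rot [-9.001e+01 -5.000e-02 -5.689e+01] tip [ 442.75 -250.79   16.72] F [-0.16 -0.24 -0.26] M [ 0.03   0.007 -0.01 ] j6 21.7
linear [-0.0009  0.0057 -0.0007] twist [0.0001 0.0002 0.0006]
```

Emit:
{"name": "move_arm", "arguments": {"linear": [[0, 0.004, 0], [0, 0.004, 0], [0, 0.004, 0], [0, 0.004, 0], [0, 0.004, 0], [0, 0.004, 0], [0, 0.004, 0], [0, 0.004, 0], [0, 0.004, 0]], "twist": [[0, 0, 0], [0, 0, 0], [0, 0, 0], [0, 0, 0], [0, 0, 0], [0, 0, 0], [0, 0, 0], [0, 0, 0], [0, 0, 0]], "hand": [-1, -1, -0.5, -0.3, -0.1, 0.3, 0.6, 0.6, 0.6]}}

```text
time: 16.27
tool_pos: [443.3, -250.7, 100.9]
tcp_rot: [-90.0, -0.1, -56.9]
ft_force: [0.4, 0.6, -0.1]
finger_gap: 68.7
```

Emit:
{"name": "move_arm", "arguments": {"linear": [[0, -0.04, 0], [0, -0.12, 0], [0, -0.22, 0], [0, -0.32, 0], [0, -0.42, 0], [0, -0.5, 0.05], [0, -0.5, 0.1], [0, -0.5, 0.1], [0, -0.5, 0.1]], "twist": [[0, 0, 0], [0, 0, 0], [0, 0, 0], [0, 0, 0], [0, 0, 0], [0, 0, 0], [0, 0, 0], [0, 0, 0], [0, 0, 0]], "hand": [0.6, 0.6, 0.6, 0.6, 0.6, 0.6, 0.6, 0.6, 0.6]}}

```text
time: 17.02
tool_pos: [468.7, -233.9, 251.8]
tcp_rot: [-90.0, -0.1, -56.8]
ft_force: [-0.4, -0.2, -0.1]
finger_gap: 68.7
```

```bash
python3 - <<'E'
from h import *
s=r.sense(); print(s['time'],s['tool_pos'],s['finger_gap'],s['ft_force'])
for n in ('top','scene'): print(meter(cam(n)))
d=cam('wrist'); save(d,'pics/w9.png'); P=pts(d); g=d['frame'].min(2)
m=(g>150)&(P[:,:,2]>134)&(np.hypot(P[:,:,0]-442,P[:,:,1]+250)<30)
Q=np.array([plane(d,a,b,139)[:2] for b,a in np.argwhere(m)],np.float32)
print(m.sum(),np.median(P[m][:,2]),cv2.minAreaRect(Q))
E
```

```text
17.0167 [ 468.67961431 -233.93982352  251.7736592 ] 68.67417454956646 [-0.43629386 -0.18829769 -0.08829129]
{'p': array([557.6, 162.4]), 'needle': np.float64(-0.048), 'bar': np.float64(-0.049), 'val': np.float64(0.001)}
{'p': array([554.2, 163.6]), 'needle': np.float64(-0.041), 'bar': np.float64(-0.073), 'val': np.float64(0.032)}
394 139.5358701467779 ((444.9642639160156, -249.88999938964844), (23.547576904296875, 13.232994079589844), 33.20148468017578)
```

View pics/w9.png

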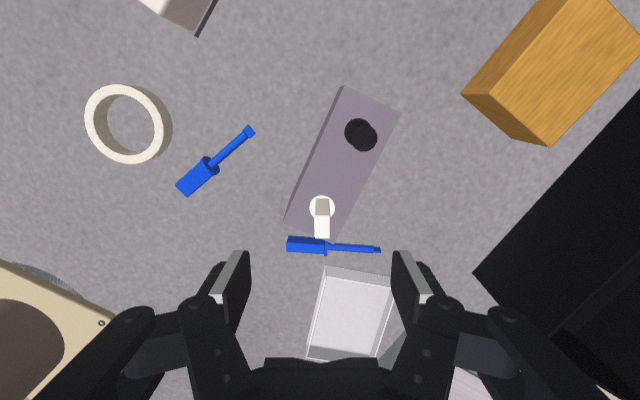

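The tool hangs in its own hole with the flange down: handle top at (322,228), top face z 139.5. The hand is clear and the needle is still on the mark, so I'm handing in.

```bash
python3 -c "
from bench import r
print(r.hand_in())"
```

```text
the job is handed in; nothing more can be done
None
```

I handed the job in at about 17 s of the 64 s allowed. The trimmer is set to the middle mark, and the tuning tool hangs back in its own hole with the gripper open and clear. No verdict was reported.

**What I did:** I gripped the white tool across its flats and seated the blade about 3.5 mm into the slot with no force the wrist sensor could pick out. I then turned it about 55° clockwise, backed off about 5° to unload the blade, lifted straight out and returned the tool to the stand.

**Last checks:**
- **Needle:** the top camera reads 0.001 rad. The scene camera reads 0.032, but it was already reading about 0.02 too high before the final turn. Both are inside ±0.06.
- **Tool:** the top of its handle is at 139.5 mm, against 139 mm expected with the flange down. Its centre measured about 2.5 mm from the hole's axis, with part of the handle's side in that mask.
- **Forces:** the wrist force, read at the end of each move, stayed below about 2 N while the tool was in the trimmer. Readings during a move were not seen.
- **Bystanders:** I did not measure their final positions, but nothing looked disturbed in the last picture.

I viewed 11 pictures, one over the budget of 10.

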